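# Close the countertop washer and select the two-bar programme

### The job

Get the small countertop washer ready to run. First set its loose lid on the tub so that it sits fully home and level, putting it down rather than dropping it; then turn the selector on the control pod clockwise until its nose clicks in at the mark with two bars, and let go. Leave the detergent bottle, the cup and the brush where they stand.

Things in the scene. Friction and masses are not known exactly. Their poses are not given: they have to be found in the camera images.
- washer: White countertop washer, fixed; place and yaw vary. Origin on the counter on the axis of its round open tub: outer diameter 190 mm, wall 5 mm, rim 140 mm up; foot 210 mm across, 24 mm high. Joined to the tub, centred 210 mm from its axis towards the washer's own +y, a control pod 190 x 190 mm with a flat black top 100 mm up, which carries the selector. Own z is up.
- rim (a point): Centre of the tub's mouth, level with the rim's top edge (140 mm above the counter).
- dial (a point): Point on the selector's vertical axis in the plane of the pod's top (100 mm above the counter); axes parallel to the washer's.
- lid: Loose lid, 0.25 to 0.5 kg, lying plug down on the counter. Black flange 206 mm across, 6 mm thick, underside 12 mm above the origin; below it a plug 166 mm across, 12 mm deep, bottom edge tapered to 154 mm, that enters the tub with up to 7 mm play all round. Origin: centre of the plug's underside; seated, it lies 12 mm below point rim. Any yaw will do.
- handle (a point): Centre of the lid's upright steel bar handle, 35 mm above the lid's origin: 84 mm long (lid's own x), 18 mm thick (y), standing from 18 to 52 mm above the lid's origin, on top of the flange.
- selector (a joint): Selector angle in rad, growing clockwise from above; the nose's bearing is 1.2 minus it, counter-clockwise from the washer's own +x. Four detents, each with white marks on the pod: 0 (off, round dot), 0.8 (one bar), 1.6 (two bars), 2.4 (three bars). Starts in one of the first two. Up to 0.26 N m (6 N at the nose) to leave one; past half way it snaps on by itself. Stops at -0.12, 2.52.
- nose (a point): Tip of the selector's nose, 52 mm from the axis, 24 mm above the pod's top. The selector: steel hub 72 mm across, 10 mm high, and across it an upright wing bar 16 mm thick, standing from 10 to 38 mm above the pod's top, reaching 52 mm from the axis on the nose side (black line on top) and 36 mm on the other.
- detergent: White bottle with a grey cap and a paper label, 80 mm in diameter, 190 mm tall, beyond the work; origin at the centre of its base. Not to be disturbed.
- cup: Grey measuring cup, 76 mm in diameter, 80 mm tall, beyond the work; origin at the centre of its base. Not to be disturbed.
- brush: Wooden scrubbing brush with a bow handle, standing on its bristles beyond the washer, 150 mm long along its own x, 50 mm wide, 68 mm tall; origin under its middle. Not to be disturbed.
Mind the look-alikes: they are no part of the job. Of the things like the lid, leave any that is blue; of the rest the smaller one is meant.

How it is judged:
By the outcome, as a careful person would: the job done as asked, in the order asked, and still so for the second after the job is handed in, with the robot touching nothing.
It also fails if it takes over 61 s, if anything falls off the work surface, if the arm or the gripper's body presses on something with over 40 N, if the wrist force passes 120 N, or if a joint passes its speed limit or range.

### The arm

A 6-joint arm with a two-finger parallel gripper is mounted at the origin on the work surface. World frame = base frame: x ahead of the robot, y to its left, z up, the work surface at z = 0. Lengths are in mm, angles in rad, forces in N, time in s.
With the tool pointing down it reaches from about 350 to 975 mm from the base axis. Payload 7.1 kg.
Tool frame: the origin (TCP) lies on the centre line of the jaws, within the pads' length; the fingertips stand 17 mm ahead of it and the grasp point (between the pads) lies 2 mm behind it (tip_extent is the distance from the TCP to the fingertips, in mm); z points along the fingers, y is the line along which they close (so a half turn about z gives the same grasp; the last joint's range is limited). The gripper opens to 88 mm and grips with 3 to 60 N. Pads are 20 mm wide; open, the fingers measure 115 mm over their backs; the gripper's body (75 mm by 178 mm) begins 61 mm behind the grasp point.
Start: joints at [1.173, 0.423, 1.63, -0, 1.089, -0.019], TCP at [231.096, 580.689, 239.675] pointing down, gripper open.
Joint ranges: [-3, 3], [-0.9, 2.11], [0.09, 2.58], [-1.31, 4.45], [0.11, 2.69], [-2.54, 2.54]. Speed limits (rad/s): [2.39, 2.39, 3.01, 3.14, 3.14, 3.14].

### API

Orientations are given as a rotation vector (axis times angle).
In Python, from workcell import get_obs, get_image, camera_model, close_job, look_for, outline_of, pinpoint, tip_extent gives the robot as it stands.
- The arm moves only by the shell command python3 -m jog 'ROWS'. ROWS is text: rows parted by semicolons, each of 7 numbers parted by spaces: the shift along the tool's x, y, z as a fraction of full scale, then the turn, a rotation vector about the tool's x, y, z as a fraction of full scale, then the closure, from -1 (fully open) to 1 (shut). A call has 1 to 8 rows; each row is the pose to reach, as a shift and turn from the pose commanded when the call began, along the tool's axes at that moment; what a row does not reach only later rows make up. Full scale, the value 1, is 0.2 m for a shift and 30 degrees for a turn. A row lasts 1/10 s, in which the tool goes at most 50 mm and 8.59 degrees, less where a joint would pass 70% of its speed; a pose out of reach is approached as far as the arm can. A call with a number of a shift or a turn outside -1 to 1 is refused whole. A call with a gripper value outside its range is refused whole. The fingers move at their own pace and stop on an object; the grip force is fixed at half the most. Time passes only in rows, so rows that repeat a pose let the fingers close. It gives the time, the measured TCP pose, the force, the opening and the grip force at its end, in the units of the state.
- get_obs(): the state, without advancing time (a new reading comes with each control period).
- get_image(name): name is "side" or "top" or "wrist"; returns the picture (420x560x3 uint8, red, green, blue); there is no depth.
- camera_model(name): a dict with "fx", "fy", "cx", "cy" (pixels), "origin" and "orientation" of the camera in the world; the wrist camera has in their place "tool_from_camera" (4x4, takes a point from camera to tool coordinates, whose origin is the TCP and whose axes are the flange's). Camera axes: x right, y down, z forward; pixel columns grow to the right and rows downward; lengths in mm; the calibration is good to about 2 mm. A picture is of the moment at which its call begins: read the wrist's pose just before it. camera_model takes no time and is no camera call.
- close_job(): hands the job in; it is judged then, once.
Trained networks look in the newest picture that a camera, given by its name, has taken for a name from the list of things; names that differ only in an ending like _2 or _b are one class to them, and where a whole thing is asked for, a point or a joint stands for the part that bears it (a point fixed in the world has none). Each returns a list of dicts, best first, with "confidence" (0 to 1); they miss things now and then, are a little off and sometimes report something else, mostly with a low value. They report only what shows in the picture. A call takes as long as a camera call. They do not tell look-alikes from the thing itself.
- look_for(target, camera): "xyz" ([x, y, z] in mm, in the coordinates of the camera as it stood for that picture, good to about 4 mm: the middle of the surface that is visible of it).
- outline_of(target, camera): "mask" (420x560 bool, what is visible of it).
- pinpoint(target, camera): "xyz" ([x, y, z] in mm, in the coordinates of the camera as it stood for that picture, good to about 4 mm: a listed point, or the origin of a listed thing).
The state is a dict: "t": time; "qpos": joint angles; "qvel": joint speeds; "joint_torque": joint torques, N m; "ee_pos": TCP position; "orientation": TCP orientation; "ft_force": force on the tool from outside, world axes, zero at the start; "moment": the same for the moment, N m; "width": finger opening in mm; "grasp_force": force on a finger pad.
Only numpy, scipy, OpenCV 4.12 (cv2) and the standard library are available. Lean on these libraries where they do the work, as an engineer would, in place of code of your own. Each camera call takes 0.05 s, during which the arm holds its last target. There are 200 camera calls.

## Working session

There is one attempt and no reset: what is moved stays moved. The work goes in short steps, Python scripts to look and compute and a shell command to move; the robot and the scene stay as the last step left them, time stands still between calls to the robot, and variables do not carry over. Pictures are saved under pics/ and viewed, at most 10 in all, crops included, and the job is handed in when it is done.

```bash
mkdir -p pics; cat > h.py <<'E'
import numpy as np, cv2
from scipy.spatial.transform import Rotation as R
from workcell import *
def T(p,rv):
    M=np.eye(4);M[:3,:3]=R.from_rotvec(rv).as_matrix();M[:3,3]=p;return M
def tool():
    o=get_obs();return T(o['ee_pos'],o['orientation'])
def cam(n,tl=None):
    m=camera_model(n)
    if n=='wrist': return (tool() if tl is None else tl)@np.array(m['tool_from_camera'])
    o=np.array(m['orientation'],float)
    if o.shape==(3,3):
        M=np.eye(4);M[:3,:3]=o;M[:3,3]=m['origin'];return M
    return T(m['origin'],o)
def w(M,p): return M[:3,:3]@np.array(p)+M[:3,3]
def px(n,M,P):
    m=camera_model(n);c=M[:3,:3].T@(np.array(P)-M[:3,3]);return np.round([m['fx']*c[0]/c[2]+m['cx'],m['fy']*c[1]/c[2]+m['cy']])
def save(n,f): 
    i=get_image(n);cv2.imwrite('pics/'+f,i[:,:,::-1]);return i
E
python3 - <<'E'
from h import *
o=get_obs();print(o)
for n in('top','side'):
    print(n,camera_model(n))
    M=cam(n);save(n,n+'0.png')
    for t in('handle','lid','rim','dial','nose','detergent','cup','brush'):
        for r in pinpoint(t,n): 
            P=w(M,r['xyz']);print(n,t,P.round(),round(r['confidence'],2),px(n,M,P))
E
```

```text
{'t': 0.0, 'qpos': array([ 1.17300170e+00,  4.23822230e-01,  1.63066991e+00,  2.60421634e-05,
        1.08857527e+00, -1.89958102e-02]), 'qvel': array([ 0.00147676,  0.000523  , -0.00090195, -0.00061253, -0.00037937,
        0.0013934 ]), 'joint_torque': array([ 1.87336758e-03, -5.44636846e+01, -2.73662138e+01,  6.44563045e-02,
        2.29376979e-02, -1.33212179e-04]), 'ee_pos': array([230.89659466, 580.23344222, 238.92118015]), 'orientation': array([-5.91421562e-01, -3.08508688e+00,  2.25869844e-03]), 'ft_force': array([ 0.54091176, -1.07314419, -0.10863018]), 'moment': array([-0.01679329, -0.04395417,  0.01508211]), 'grasp_force': 0.0, 'width': 87.88515461657006}
top {'fx': 475.1771700871254, 'fy': 475.1771700871254, 'cx': 292.9512361849089, 'cy': 211.99346379567288, 'origin': array([ 396.34095519, -111.8249207 , 1339.97915498]), 'orientation': array([-2.1418279 ,  2.19037825, -0.06925963])}
top handle [ 244. -305.   48.] 0.85 [378. 309.]
top handle [ 482. -555.   32.] 0.69 [465. 218.]
top handle [ 530. -297.   36.] 0.62 [370. 203.]
top lid [ 487. -564.    3.] 0.73 [465. 217.]
top
[... 587 characters left out ...]
069.50706544,  1174.78494555]), 'orientation': array([-2.39482861,  0.1964204 , -0.09838746])}
side handle [ 486. -562.   29.] 0.91 [309. 351.]
side handle [ 539. -301.   33.] 0.72 [308. 263.]
side handle [ 246. -309.   46.] 0.71 [207. 276.]
side lid [ 487. -562.   -2.] 0.81 [309. 356.]
side rim [547.  99. 139.] 0.72 [287. 145.]
side dial [483. 292. 100.] 0.93 [260. 120.]
side dial [518. 332. 125.] 0.65 [268. 107.]
side dial [ 721. -273.    0.] 0.36 [364. 254.]
side nose [547. 102. 139.] 0.4 [287. 145.]
side detergent [ 768. -147.    4.] 0.78 [367. 220.]
side detergent [545.  99.   2.] 0.35 [286. 175.]
side cup [ 719. -271.   -6.] 0.95 [363. 254.]
side brush [756.  91.   0.] 0.83 [344. 170.]
```

View pics/top0.png

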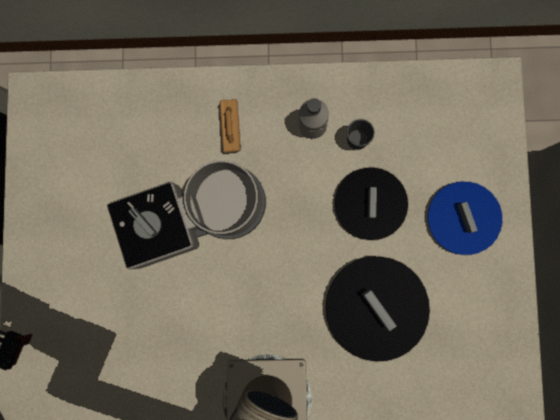

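View pics/side0.png

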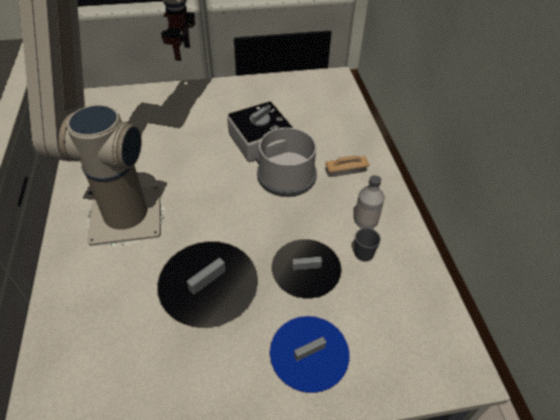

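Candidates for the lid in the top picture are the small black one at (371,203), the large black one at (377,308) and the blue one at (465,218). I choose (371,203): it isn't blue, and at about 74 px across it matches 206 mm. The selector nose is at (131,209), which is the one-bar mark. The two bars are at (150,198).

```bash
cat >> h.py <<'E'
def plan(P,yaw=None,tl=None):
    """rows units to bring TCP to P with tool x at yaw (world, rad)"""
    M=tool() if tl is None else tl
    d=M[:3,:3].T@(np.array(P,float)-M[:3,3])/200
    if yaw is None: yaw=np.arctan2(M[1,0],M[0,0])
    c,s=np.cos(yaw),np.sin(yaw)
    G=np.array([[c,s,0],[s,-c,0],[0,0,-1.]])
    r=R.from_matrix(M[:3,:3].T@G).as_rotvec()/np.radians(30)
    print('shift',d.round(3),'turn',r.round(3),'pos',M[:3,3].round(1),'yaw',np.degrees(np.arctan2(M[1,0],M[0,0])).round(1))
E
python3 - <<'E'
from h import *
print(tool().round(3)); print(camera_model('wrist'))
i=cv2.imread('pics/top0.png');cv2.imwrite('pics/crop1.png',cv2.resize(i[150:270,320:440],(720,720),interpolation=cv2.INTER_CUBIC)[60:660])
plan([530,-298,240],0); plan([530,-298,240],np.pi)
E
```

```text
[[-9.29000e-01  3.70000e-01  0.00000e+00  2.31077e+02]
 [ 3.70000e-01  9.29000e-01  0.00000e+00  5.80705e+02]
 [-0.00000e+00  0.00000e+00 -1.00000e+00  2.39715e+02]
 [ 0.00000e+00  0.00000e+00  0.00000e+00  1.00000e+00]]
{'fx': 378.8289433882747, 'fy': 378.8289433882747, 'cx': 279.6396349979778, 'cy': 206.23692410219897, 'tool_from_camera': array([[ 5.13231894e-04, -9.65772292e-01, -2.59390855e-01,
         7.05275774e+01],
       [ 9.99999415e-01,  7.42669756e-04, -7.86528418e-04,
         1.07882773e+00],
       [ 9.52249097e-04, -2.59390300e-01,  9.65772109e-01,
        -1.44260313e+02],
       [ 0.00000000e+00,  0.00000000e+00,  0.00000000e+00,
         1.00000000e+00]])}
shift [-3.013e+00 -3.529e+00 -2.000e-03] turn [ 0.    -0.     5.277] pos [231.1 580.7 239.7] yaw 158.3
shift [-3.013e+00 -3.529e+00 -2.000e-03] turn [ 0.     0.    -0.723] pos [231.1 580.7 239.7] yaw 158.3
```

View pics/crop1.png

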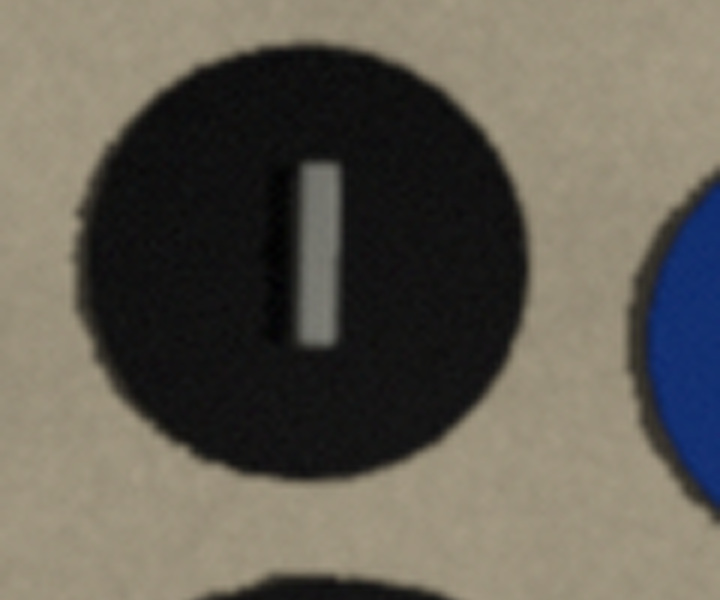

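The crop shows a black lid, not blue, with a steel bar handle centred at about crop (320,255), lying nearly along world x. It is the right one, so I'm moving over it.

```bash
python3 -m jog '-.75 -.88 0 0 0 0 -1;-.75 -.88 0 0 0 0 -1;-.75 -.88 0 0 0 0 -1;-.75 -.88 0 0 0 0 -1;-.75 -.88 0 0 0 0 -1;-.75 -.88 0 0 0 0 -1' && python3 -m jog '-.75 -.88 0 0 0 0 -1;-.75 -.88 0 0 0 0 -1;-.75 -.88 0 0 0 0 -1;-.75 -.88 0 0 0 0 -1;-.75 -.88 0 0 0 0 -1;-.75 -.88 0 0 0 0 -1'
python3 - <<'E'
from h import *
tl=tool();M=cam('wrist',tl);save('wrist','w_tub.png')
for t in('rim','dial','nose'):
    for r in pinpoint(t,'wrist'): print(t,w(M,r['xyz']).round(1),round(r['confidence'],2))
plan([530,-298,240],np.pi)
E
```

```text
t: 1.5
ee_pos: [305.8, 358.5, 239.8]
orientation: [-0.596, -3.084, 0.002]
ft_force: [0.3, 0.7, -0.5]
width: 87.7
grasp_force: 0.0
t: 2.1
ee_pos: [380.9, 140.6, 240.0]
orientation: [0.597, 3.083, 0.0]
ft_force: [0.4, 0.4, -0.0]
width: 87.8
grasp_force: 0.0
dial [481.2 298.9 101. ] 0.97
shift [-1.514 -1.775 -0.002] turn [ 0.001  0.    -0.722] pos [379.7 143.7 239.7] yaw 158.3
```

```bash
python3 -m jog '-.75 -.88 0 0 0 0 -1;-.75 -.88 0 0 0 0 -1;-.75 -.88 0 0 0 0 -1;-.75 -.88 0 0 0 0 -1;-.75 -.88 0 0 0 0 -1;-.75 -.88 0 0 0 0 -1' && python3 -m jog '-.76 -.88 0 0 0 -.72 -1;-.76 -.88 0 0 0 -.72 -1;-.76 -.88 0 0 0 -.72 -1;-.76 -.88 0 0 0 -.72 -1;-.76 -.88 0 0 0 -.72 -1;-.76 -.88 0 0 0 -.72 -1;-.76 -.88 0 0 0 -.72 -1'
python3 - <<'E'
from h import *
tl=tool();M=cam('wrist',tl);im=save('wrist','w1.png');m=camera_model('wrist')
for t in('handle','lid'):
    for r in pinpoint(t,'wrist'): print(t,w(M,r['xyz']).round(1),round(r['confidence'],2))
def ray(u,v,z):
    d=M[:3,:3]@np.array([(u-m['cx'])/m['fx'],(v-m['cy'])/m['fy'],1]);return M[:3,3]+d*(z-M[2,3])/d[2]
for r in outline_of('handle','wrist'):
    k=r['mask'].astype(np.uint8);print('mask',k.sum(),r['confidence'],cv2.boundingRect(k))
hsv=cv2.cvtColor(im,cv2.COLOR_RGB2GRAY);
P0=np.array(px('wrist',M,[530,-298,52]));print(P0)
plan([530,-298,240],np.pi,tl)
E
```

```text
t: 2.9
ee_pos: [455.8, -77.9, 239.8]
orientation: [0.593, 3.084, -0.001]
ft_force: [1.1, 0.2, -0.4]
width: 87.9
grasp_force: 0.0
t: 3.6
ee_pos: [530.5, -294.4, 238.9]
orientation: [-0.002, -3.14, -0.002]
ft_force: [0.3, 0.5, 0.3]
width: 87.8
grasp_force: 0.0
handle [ 534.7 -300.8   33.5] 0.59
lid [ 531.5 -304.     3.1] 0.98
lid [ 485.3 -563.1    1.5] 0.91
lid [ 761.3 -140.3    0.8] 0.16
mask 1724 0.75 (196, 0, 136, 18)
mask 33593 0.69 (168, 71, 208, 207)
mask 18905 0.61 (0, 20, 112, 216)
[275. 186.]
shift [ 0.002 -0.018 -0.005] turn [ 0.002 -0.002 -0.002] pos [ 530.5 -294.4  238.9] yaw 179.9
```

View pics/w1.png

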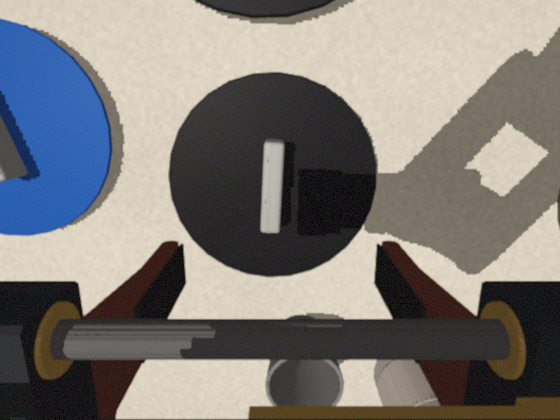

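The wrist view shows the black lid centred at about (272,175), its steel handle running from (273,140) to (270,232), and the blue lid off to the left. I'll measure the handle accurately.

```bash
cat > meas.py <<'E'
from h import *
tl=tool();M=cam('wrist',tl);im=get_image('wrist');m=camera_model('wrist')
def ray(u,v,z):
    d=M[:3,:3]@np.array([(u-m['cx'])/m['fx'],(v-m['cy'])/m['fy'],1]);return M[:3,3]+d*(z-M[2,3])/d[2]
g=cv2.cvtColor(im,cv2.COLOR_RGB2GRAY)
c=px('wrist',M,[531,-302,20]).astype(int)
msk=np.zeros_like(g);cv2.circle(msk,tuple(map(int,c)),75,255,-1)
b=((g>110)&(msk>0)).astype(np.uint8)
cs,_=cv2.findContours(b,cv2.RETR_EXTERNAL,cv2.CHAIN_APPROX_NONE);k=max(cs,key=cv2.contourArea)
W=np.array([ray(*p[0],52)[:2] for p in k],np.float32)
print('handle(z52)',cv2.minAreaRect(W))
for r in outline_of('lid','wrist'):
    k=max(cv2.findContours(r['mask'].astype(np.uint8),cv2.RETR_EXTERNAL,cv2.CHAIN_APPROX_NONE)[0],key=cv2.contourArea)
    W=np.array([ray(*p[0],18)[:2] for p in k],np.float32);print('lid(z18)',cv2.fitEllipse(W))
plan([530,-298,240],np.pi)
E
python3 meas.py
```

```text
handle(z52) ((532.4345703125, -301.0065002441406), (17.447643280029297, 82.84767150878906), 86.9206314086914)
lid(z18) ((532.8422241210938, -300.910400390625), (201.9839324951172, 202.88192749023438), 125.39784240722656)
lid(z18) ((377.525390625, -306.3268127441406), (14.860860824584961, 126.66444396972656), 179.88209533691406)
lid(z18) ((494.6265563964844, -515.5516357421875), (111.30537414550781, 216.14315795898438), 79.692626953125)
shift [ 0.001 -0.017 -0.001] turn [ 0. -0. -0.] pos [ 530.1 -294.6  239.9] yaw 180.0
```

```bash
python3 -m jog '-.0125 -.032 .3 0 0 .1 -1;-.0125 -.032 .5 0 0 .1 -1;-.0125 -.032 .7 0 0 .1 -1;-.0125 -.032 .85 0 0 .1 -1;-.0125 -.032 .95 0 0 .1 -1;-.0125 -.032 1 0 0 .1 -1;-.0125 -.032 1 0 0 .1 -1;-.0125 -.032 1 0 0 .1 -1' && python3 -m jog '0 0 0 0 0 0 1;0 0 0 0 0 0 1;0 0 0 0 0 0 1;0 0 0 0 0 0 1;0 0 0 0 0 0 1;0 0 0 0 0 0 1;0 0 0 0 0 0 1;0 0 0 0 0 0 1'
```

```text
t: 4.7
ee_pos: [533.2, -302.5, 40.6]
orientation: [0.085, 3.139, -0.001]
ft_force: [0.2, 0.3, 0.5]
width: 87.7
grasp_force: 0.0
t: 5.5
ee_pos: [532.6, -302.4, 39.6]
orientation: [-0.085, -3.14, -0.0]
ft_force: [0.1, 0.7, 0.6]
width: 27.3
grasp_force: 0.0
```

```bash
python3 -m jog '0 0 0 0 0 0 1;0 0 0 0 0 0 1;0 0 0 0 0 0 1;0 0 0 0 0 0 1;0 0 0 0 0 0 1' && python3 -m jog '0 0 -.05 0 0 0 1;0 0 -.1 0 0 0 1;0 0 -.25 0 0 0 1;0 0 -.45 0 0 0 1;0 0 -.65 0 0 0 1;0 0 -.85 0 0 0 1;0 0 -1 0 0 0 1;0 0 -1 0 0 0 1'
```

```text
t: 6.0
ee_pos: [532.5, -302.3, 39.6]
orientation: [-0.085, -3.14, -0.0]
ft_force: [0.6, 0.7, 0.1]
width: 17.9
grasp_force: 30.0
t: 6.8
ee_pos: [534.8, -303.8, 245.5]
orientation: [0.085, 3.132, -0.007]
ft_force: [0.6, 0.2, -2.5]
width: 18.2
grasp_force: 30.0
```

```bash
python3 - <<'E'
from h import *
for n in('top','side'):
    M=cam(n)
    for k in range(3):
        im=get_image(n)
        for t in('rim','dial','nose'):
            for r in pinpoint(t,n)[:1]: print(n,t,w(M,r['xyz']).round(1),round(r['confidence'],2))
    c=px(n,M,[546,99,140]).astype(int); cv2.imwrite(f'pics/tub_{n}.png',cv2.resize(im[c[1]-60:c[1]+60,c[0]-75:c[0]+75,::-1],(750,600),interpolation=cv2.INTER_CUBIC)); print(c)
    i=cv2.imread(f'pics/tub_{n}.png')
    t=np.linspace(0,2*np.pi,120)
    for rad,col in((95,(0,0,255)),(90,(0,255,0))):
        for a in t:
            p=px_=None
            m=camera_model(n);q=M[:3,:3].T@(np.array([546+rad*np.cos(a),99+rad*np.sin(a),140])-M[:3,3])
            u=m['fx']*q[0]/q[2]+m['cx'];v=m['fy']*q[1]/q[2]+m['cy']
            cv2.circle(i,(int((u-c[0]+75)*5),int((v-c[1]+60)*5)),1,col,-1)
    cv2.imwrite(f'pics/tub_{n}.png',i)
a,b=cv2.imread('pics/tub_top.png'),cv2.imread('pics/tub_side.png')
cv2.imwrite('pics/tub.png',cv2.resize(np.hstack([a,b]),(800,320)))
plan([545.5,99,240])
E
```

```text
top rim [543.4 100.2 139.3] 0.64
top dial [ 7.599e+02 -1.413e+02 -4.000e-01] 0.67
top nose [522.7 333.8 122.9] 0.94
top rim [544.8 103.9 140.3] 0.75
top dial [484.4 299.1 100.7] 0.79
top nose [523.2 334.9 126.5] 0.64
top rim [546.8 101.  138.9] 0.58
top dial [480.2 296.6  98.1] 0.95
top nose [522.4 334.5 128.1] 0.64
[220 196]
side rim [ 5.462e+02  9.650e+01 -4.000e-01] 0.63
side dial [483.4 294.9 101.2] 0.68
side nose [ 7.648e+02 -1.445e+02  1.000e-01] 0.61
side rim [546.8  99.6 138.5] 0.96
side dial [481.5 294.   96.2] 0.83
side nose [ 765.9 -147.1    3.2] 0.5
side rim [547.3  99.3 137.9] 0.9
side dial [481.8 291.3 100. ] 0.86
side nose [ 532.2 -302.2  200.9] 0.19
[287 145]
shift [ 4.400e-02  2.008e+00 -1.000e-03] turn [-0.  0. -0.] pos [ 532.6 -302.4  239.7] yaw 176.9
```

View pics/tub.png

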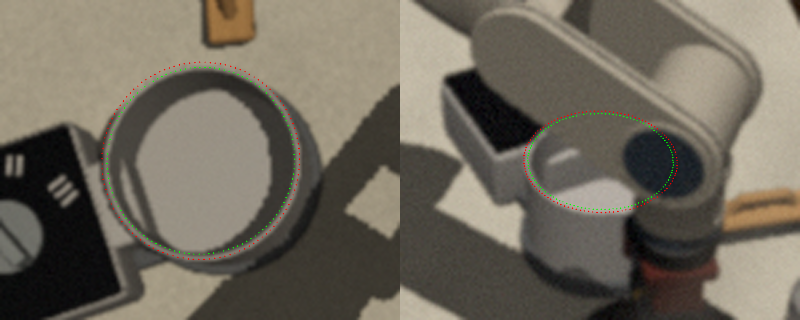

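The overlay shows the tub's rim in the top view fitting a circle at about (545,100), within 2 mm. I'll carry the lid over.

```bash
python3 -m jog '0 .05 0 0 0 0 1;0 .2 0 0 0 0 1;0 .38 0 0 0 0 1;0 .56 0 0 0 0 1;.01 .74 0 0 0 0 1;.02 .9 0 0 0 0 1;.024 1 0 0 0 0 1' && python3 -m jog '0 .15 0 0 0 0 1;0 .3 0 0 0 0 1;0 .48 0 0 0 0 1;0 .66 0 0 0 0 1;.01 .82 0 0 0 0 1;.02 .95 0 0 0 0 1;.023 1 0 0 0 0 1;.023 1 0 0 0 0 1'
python3 - <<'E'
from h import *
tl=tool();M=cam('wrist',tl);im=get_image('wrist');m=camera_model('wrist')
for r in pinpoint('rim','wrist')[:2]: print(w(M,r['xyz']).round(1),r['confidence'])
for t in ('lid','handle'):
    for r in pinpoint(t,'wrist')[:2]: print(t,w(M,r['xyz']).round(1),r['confidence'])
i=im[:,:,::-1].copy()
for (x,y,z,rad,col) in((545,100,140,95,(0,0,255)),(545,100,140,90,(0,255,0)),(*tl[:2,3],tl[2,3]-21,103,(255,0,255)),(545,100,0,105,(255,255,0))):
    for a in np.linspace(0,2*np.pi,200):
        u=px('wrist',M,[x+rad*np.cos(a),y+rad*np.sin(a),z]).astype(int);cv2.circle(i,tuple(map(int,u)),0,col,-1)
cv2.imwrite('pics/hover.png',i)
plan([545,100,240])
E
```

```text
t: 8.7
ee_pos: [538.1, -99.7, 239.8]
orientation: [-0.083, -3.14, -0.001]
ft_force: [0.5, -0.8, -2.7]
width: 17.6
grasp_force: 30.0
t: 9.5
ee_pos: [544.5, 98.8, 239.7]
orientation: [0.081, 3.14, 0.0]
ft_force: [0.6, -0.5, -3.3]
width: 18.2
grasp_force: 30.0
lid [542.   95.8 205.2] 0.97
handle [545.   98.3 229.8] 0.82
shift [ 0.     0.017 -0.002] turn [-0. -0.  0.] pos [544.8  96.5 239.7] yaw 176.8
```

View pics/hover.png

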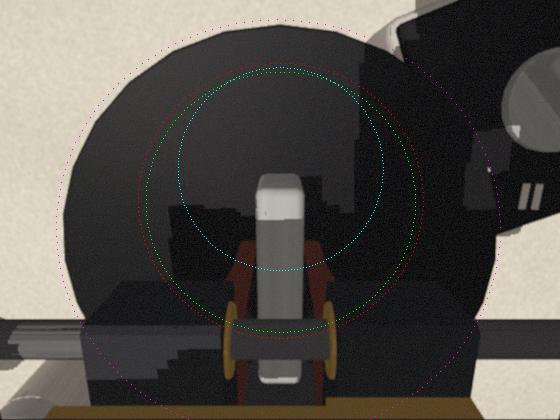

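The lid is held level and centred and hides the tub. I'll lower it in stages and watch the force.

```bash
python3 -m jog '0 .01 .08 0 0 0 1;0 .01 .16 0 0 0 1;0 .01 .22 0 0 0 1;0 .01 .26 0 0 0 1;0 .01 .28 0 0 0 1;0 .01 .28 0 0 0 1;0 .01 .28 0 0 0 1' && python3 -m jog '0 0 .01 0 0 0 1;0 0 .02 0 0 0 1;0 0 .03 0 0 0 1;0 0 .04 0 0 0 1;0 0 .04 0 0 0 1'
```

```text
t: 10.4
ee_pos: [545.3, 99.5, 184.1]
orientation: [0.085, 3.14, 0.0]
ft_force: [-1.0, -1.0, -3.2]
width: 17.6
grasp_force: 30.0
t: 10.9
ee_pos: [544.8, 99.5, 175.4]
orientation: [-0.085, -3.14, 0.0]
ft_force: [-0.1, -0.8, -2.8]
width: 18.1
grasp_force: 30.0
```

```bash
python3 -m jog '0 0 .01 0 0 0 1;0 0 .02 0 0 0 1;0 0 .03 0 0 0 1;0 0 .035 0 0 0 1;0 0 .035 0 0 0 1' && python3 -m jog '0 0 .005 0 0 0 1;0 0 .01 0 0 0 1;0 0 .01 0 0 0 1'
```

```text
t: 11.4
ee_pos: [544.8, 99.4, 168.5]
orientation: [-0.085, -3.14, 0.0]
ft_force: [0.1, 0.1, -1.6]
width: 17.7
grasp_force: 30.0
t: 11.7
ee_pos: [545.1, 99.5, 167.6]
orientation: [0.085, 3.14, 0.0]
ft_force: [-2.4, -0.5, 5.5]
width: 17.7
grasp_force: 30.0
```

Contact came exactly at the seated height (TCP 167.6), so I'll release and rise.

```bash
python3 -m jog '0 0 0 0 0 0 .4;0 0 0 0 0 0 -1;0 0 0 0 0 0 -1;0 0 0 0 0 0 -1;0 0 0 0 0 0 -1;0 0 0 0 0 0 -1;0 0 0 0 0 0 -1;0 0 0 0 0 0 -1' && python3 -m jog '0 0 -.05 0 0 0 -1;0 0 -.15 0 0 0 -1;0 0 -.3 0 0 0 -1;0 0 -.45 0 0 0 -1;0 0 -.55 0 0 0 -1;0 0 -.6 0 0 0 -1;0 0 -.6 0 0 0 -1'
python3 - <<'E'
from h import *
tl=tool();M=cam('wrist',tl);im=get_image('wrist')
for t in ('lid','handle','dial','nose'):
    for r in pinpoint(t,'wrist')[:2]: print(t,w(M,r['xyz']).round(1),r['confidence'])
i=im[:,:,::-1].copy()
for (x,y,z,rad,col) in((545,100,146,103,(255,0,255)),):
    for a in np.linspace(0,2*np.pi,200):
        u=px('wrist',M,[x+rad*np.cos(a),y+rad*np.sin(a),z]).astype(int);cv2.circle(i,tuple(map(int,u)),0,col,-1)
cv2.imwrite('pics/seated.png',i)
plan([482,295,240],np.radians(221))
E
```

```text
t: 12.5
ee_pos: [545.0, 99.5, 166.7]
orientation: [0.085, 3.14, -0.0]
ft_force: [0.2, 0.2, -0.1]
width: 78.3
grasp_force: 0.0
t: 13.2
ee_pos: [545.6, 99.6, 288.4]
orientation: [0.085, 3.137, 0.001]
ft_force: [0.1, -1.1, 0.7]
width: 87.4
grasp_force: 0.0
lid [543.8  94.9 129.9] 0.97
handle [547.5 101.6 160.8] 0.92
handle [759.8  84.9  -3.9] 0.21
dial [479.6 297.1  99.3] 0.57
shift [0.363 0.96  0.227] turn [ 1.00e-03 -5.00e-03 -1.47e+00] pos [544.3  99.4 285.4] yaw 176.9
```

View pics/seated.png

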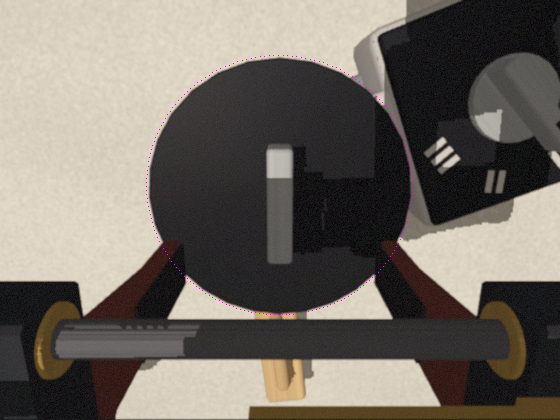

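The lid lies exactly on the predicted seated circle at z=146, so it is home and level. Next is the dial.

```bash
python3 -m jog '.36 .96 .1 0 0 -.9 -1;.36 .96 .1 0 0 -.9 -1;.36 .96 .1 0 0 -.9 -1;.36 .96 .1 0 0 -.9 -1;.36 .96 .1 0 0 -.9 -1;.36 .96 .1 0 0 -.9 -1;.36 .96 .1 0 0 -.9 -1;.36 .96 .1 0 0 -.9 -1'
python3 -m jog '0 0 0 0 0 -.57 -1;0 0 0 0 0 -.57 -1;0 0 0 0 0 -.57 -1;0 0 0 0 0 -.57 -1'
python3 - <<'E'
from h import *
tl=tool();M=cam('wrist',tl)
im=save('wrist','dial.png')
for k in range(3):
  im=get_image('wrist')
  for t in ('dial','nose','rim'):
    for r in pinpoint(t,'wrist')[:2]: print(t,w(M,r['xyz']).round(1),round(r['confidence'],2))
for q in([482,295,100],[482+52*np.cos(.72),295+52*np.sin(.72),138]): print(px('wrist',M,q))
plan([482,295,270],np.radians(221))
E
```

```text
t: 14.25
ee_pos: [484.0, 293.7, 266.6]
orientation: [0.647, -3.074, 0.001]
ft_force: [0.1, 0.3, 0.1]
width: 88.0
grasp_force: 0.0
t: 14.65
ee_pos: [483.9, 294.2, 266.8]
orientation: [-1.092, 2.946, -0.0]
ft_force: [0.2, 0.2, -0.1]
width: 87.8
grasp_force: 0.0
dial [481.9 295.8  99.6] 0.59
nose [522.5 333.8 120.6] 0.85
dial [479.6 297.9 100.2] 0.71
nose [524.7 332.7 122.8] 0.65
dial [482.9 298.2  99.4] 0.7
dial [521.1 332.1 122.1] 0.54
nose [521.9 329.2 121.9] 0.92
[282. 190.]
[282. 265.]
shift [ 0.006  0.004 -0.017] turn [-0. -0. -0.] pos [483.4 295.2 266.7] yaw -139.0
```

View pics/dial.png

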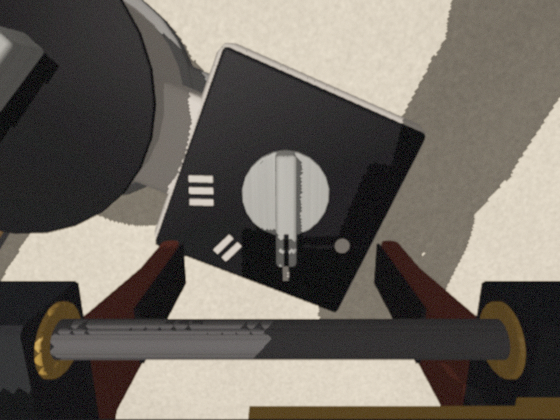

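The dial view shows the hub at (286,190) and the nose pointing straight down the picture to the one-bar mark at (286,272). The two bars are at (227,247). The wing is aligned with the tool's x and about 3 mm off along +y, so I'll grasp it.

```bash
python3 -m jog '.005 .017 .15 0 0 0 -1;.005 .017 .3 0 0 0 -1;.005 .017 .45 0 0 0 -1;.005 .017 .57 0 0 0 -1;.005 .017 .64 0 0 0 -1;.005 .017 .675 0 0 0 -1;.005 .017 .675 0 0 0 -1;.005 .017 .675 0 0 0 -1' && python3 -m jog '0 0 0 0 0 0 1;0 0 0 0 0 0 1;0 0 0 0 0 0 1;0 0 0 0 0 0 1;0 0 0 0 0 0 1;0 0 0 0 0 0 1;0 0 0 0 0 0 1;0 0 0 0 0 0 1' && python3 -m jog '0 0 0 0 0 0 1;0 0 0 0 0 0 1;0 0 0 0 0 0 1;0 0 0 0 0 0 1;0 0 0 0 0 0 1;0 0 0 0 0 0 1'
```

```text
t: 16.1
ee_pos: [481.1, 297.4, 132.6]
orientation: [-1.1, 2.941, 0.0]
ft_force: [-0.0, -0.9, 0.2]
width: 87.8
grasp_force: 0.0
t: 16.9
ee_pos: [480.5, 297.0, 131.6]
orientation: [1.1, -2.943, 0.0]
ft_force: [0.2, 0.5, 0.1]
width: 27.3
grasp_force: 0.0
t: 17.5
ee_pos: [480.4, 297.1, 131.7]
orientation: [1.1, -2.943, -0.0]
ft_force: [-1.5, 0.9, -0.2]
width: 15.5
grasp_force: 30.0
```

Gripped. Positive z turn is clockwise from above; I need 45.8°, which is 1.53.

```bash
python3 -m jog '0 0 0 0 0 .1 1;0 0 0 0 0 .25 1;0 0 0 0 0 .4 1;0 0 0 0 0 .55 1;0 0 0 0 0 .7 1;0 0 0 0 0 .85 1;0 0 0 0 0 .95 1;0 0 0 0 0 .95 1' && python3 -m jog '0 0 0 0 0 .15 1;0 0 0 0 0 .3 1;0 0 0 0 0 .42 1;0 0 0 0 0 .52 1;0 0 0 0 0 .58 1;0 0 0 0 0 .58 1;0 0 0 0 0 .58 1'
python3 -c "
from h import *
print(get_obs()['moment']);plan([481,297,131])"
```

```text
t: 18.3
ee_pos: [480.1, 297.7, 131.7]
orientation: [0.339, -3.123, -0.002]
ft_force: [-3.3, 4.9, -0.5]
width: 15.6
grasp_force: 30.0
t: 19.0
ee_pos: [480.1, 298.1, 131.7]
orientation: [-0.134, -3.138, -0.002]
ft_force: [-2.5, 6.3, -1.1]
width: 16.2
grasp_force: 30.0
[1.18019513 0.52027194 0.03365094]
shift [-0.005 -0.005  0.003] turn [ 0.003 -0.001 -0.   ] pos [480.1 298.1 131.7] yaw 175.1
```

```bash
python3 -m jog '0 0 0 0 0 0 -1;0 0 0 0 0 0 -1;0 0 0 0 0 0 -1;0 0 0 0 0 0 -1;0 0 0 0 0 0 -1;0 0 0 0 0 0 -1;0 0 0 0 0 0 -1;0 0 0 0 0 0 -1' && python3 -m jog '0 0 -.1 0 0 0 -1;0 0 -.3 0 0 0 -1;0 0 -.5 0 0 0 -1;0 0 -.7 0 0 0 -1;0 0 -.8 0 0 0 -1;0 0 -.8 0 0 0 -1;0 0 -.8 0 0 0 -1'
python3 - <<'E'
from h import *
a=save('wrist','fin_w.png');tl=tool();M=cam('wrist',tl)
for t in ('dial','nose','lid','handle'):
    for r in pinpoint(t,'wrist')[:2]: print(t,w(M,r['xyz']).round(1),round(r['confidence'],2))
b=get_image('side')
M=cam('side')
for t in ('lid','handle','detergent','cup','brush'):
    for r in pinpoint(t,'side')[:4]: print(t,w(M,r['xyz']).round(1),round(r['confidence'],2))
cv2.imwrite('pics/fin.png',cv2.resize(np.hstack([a,b])[:,:,::-1],(800,300),interpolation=cv2.INTER_AREA))
E
```

```text
t: 19.8
ee_pos: [480.5, 297.0, 131.7]
orientation: [0.134, 3.139, -0.0]
ft_force: [0.6, -0.7, 0.5]
width: 76.2
grasp_force: 0.0
t: 20.5
ee_pos: [480.2, 296.9, 291.3]
orientation: [-0.134, -3.139, 0.0]
ft_force: [-0.9, 0.0, 0.2]
width: 88.0
grasp_force: 0.0
dial [480.3 299.6 101.2] 0.63
nose [533.1 293.1 120.9] 0.6
lid [544.3  97.1 126.4] 0.82
handle [544.   96.6 129.2] 0.51
lid [544.1 101.1 130.3] 0.75
lid [ 488.3 -562.5    2.6] 0.69
lid [ 245.4 -311.4    0.6] 0.6
handle [ 486.3 -560.1   30.2] 0.71
handle [545.8  99.9 158.9] 0.61
handle [ 246.8 -311.7   47.4] 0.6
detergent [ 767.4 -148.8    2.3] 0.87
cup [ 720.6 -272.3   -4.9] 0.89
brush [757.1  88.3  -2.2] 0.68
```

View pics/fin.png

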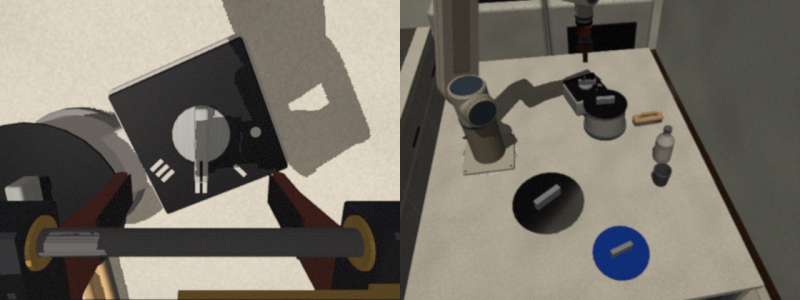

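The nose now points at the two bars at (201,180), between three bars at (162,170) and one bar at (240,170). The lid sits level on the tub, and the bottle, cup and brush haven't moved.

```bash
python3 -c "
from workcell import *
print(close_job())"
```

```text
the job is handed in; nothing more can be done
None
```

The job is handed in: the small black lid is seated level on the tub, the selector is at the two-bar mark and released, and the bottle, cup and brush are where they stood.

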